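# Load the sampler tray over its step

## Task

Draw the sample tray out of the loader's bay until it stands wholly on the grey loading shelf, and there nest all the sample cups from the bench, in any order, into one upright stack standing in the blue round collar on the tray. Then slide the loaded tray back over the step until it is fully home against the back stop and, with it home, press the green start button right down. The tray is to be slid, not lifted off or tipped, and the bottle, jar and tip box on the bench are to be left where they are.

Things in the scene. Friction and masses are not known exactly. Their poses are not given: they have to be found in the camera images.
- loader: Fixed tray loader. Origin at bench height 0 under the middle of the step; x points from shelf into bay, z up. Grey loading shelf: x -160 to 0 mm, top 30 mm high, end lip 10 mm higher at x -160 to -152. Dark blue bay deck: x 0 to 150 mm, top 34 mm high. Back stop face at x = 150, 60 mm high. Side guides: inner faces y = +-59 mm, outer +-75, tops 46 mm high. Button console at y 75 to 145 mm.
- step (a point): Middle of the upper edge of the step, at the yellow line: 4 mm up from shelf to bay deck, 34 mm above the bench; axes as the loader's.
- tray: White tray, 140 (x) by 108 mm (y), 0.35 kg, floor 5 mm, rims 15 mm high. Origin at the centre of its underside, x into the bay. Its +x end is turned up 6 mm like a ski and rides up the step. In the loader's frame its x starts at 66 to 78 mm; 80 is home (touching the back stop), below -70 is wholly on the shelf, -82 touches the end lip.
- tab (a point): Top centre of the tray's upright blue tab handle, 60 mm above the tray's underside, at x = -58, y = 0 mm on the tray; 12 mm thick (x), 30 mm wide (y). Pinch it from above across its 30 mm width, or push or pull on its faces. It falls or rises 4 mm as the tray crosses the step. The stack's axis is 83 mm from it in +x.
- ring (a point): Centre of the floor inside the round blue collar on the tray, 5 mm above the tray underside, at x = 25, y = 0 mm on the tray. The collar is open at the top, 52 mm across inside, 3 mm thick and rises 28 mm above the tray floor; the lowest cup stands in it with its foot on the tray floor.
- start (a joint): Travel in m of the green start button (30 mm across): 0 released, 0.006 fully pressed against a 4 N spring; it springs back. Press straight down.
- start_top (a point): Centre of the green button's top face, on the loader's console; the button moves down.
- amber_bottle: Amber bottle, 70 mm across, 150 mm high; not to be disturbed.
- tip_box: Grey box with blue lid, 87 by 122 by 63 mm; not to be disturbed.
- jar: Glass jar with white lid, 60 mm across, 75 mm high; not to be disturbed.
- cup1: Orange sample cup of hard plastic: open, round, tapered, 60 mm high, 58 mm across the rim and 40 mm across the foot, wall 3 mm, 35 g. Origin at the centre of its underside, z up out of the mouth. It stands upright on the bench at the start, or is absent. One cup dropped into another comes to rest 26 to 33 mm higher than the one below.
- cup2: Yellow sample cup of hard plastic: open, round, tapered, 60 mm high, 58 mm across the rim and 40 mm across the foot, wall 3 mm, 35 g. Origin at the centre of its underside, z up out of the mouth. It stands upright on the bench at the start, or is absent. One cup dropped into another comes to rest 26 to 33 mm higher than the one below.
- cup3: White sample cup of hard plastic: open, round, tapered, 60 mm high, 58 mm across the rim and 40 mm across the foot, wall 3 mm, 35 g. Origin at the centre of its underside, z up out of the mouth. It stands upright on the bench at the start, or is absent. One cup dropped into another comes to rest 26 to 33 mm higher than the one below.
- cup4: Blue sample cup of hard plastic: open, round, tapered, 60 mm high, 58 mm across the rim and 40 mm across the foot, wall 3 mm, 35 g. Origin at the centre of its underside, z up out of the mouth. It stands upright on the bench at the start, or is absent. One cup dropped into another comes to rest 26 to 33 mm higher than the one below.
- cup5: Green sample cup of hard plastic: open, round, tapered, 60 mm high, 58 mm across the rim and 40 mm across the foot, wall 3 mm, 35 g. Origin at the centre of its underside, z up out of the mouth. It stands upright on the bench at the start, or is absent. One cup dropped into another comes to rest 26 to 33 mm higher than the one below.
There are look-alikes about, which are no part of the job. There is more than one size of the tray; the job needs the smallest. What is shaped like the cup4 but red is not meant.

How it is judged (in metres and radians):
On the way, in this order (a step that is already met when the one before it is completed fails the run):
1. the tray has been drawn out and lies wholly on the loading shelf (x of tray in the frame of loader below -0.07 m and z of tray in the frame of loader below 0.034 m and angle between tray's own z axis and vertical below 0.05 rad), for 0.2 s.
2. all cups are nested in one upright stack in the collar, with the tray on the shelf (all of step 1 and horizontal distance between each of cup1, cup2, cup3, cup4, cup5 and ring below 0.012 m and angle between each of cup1, cup2, cup3, cup4, cup5's own z axis and vertical below 0.15 rad and z of cup1 in the frame of ring between -0.004 and 0.115 m and z of cup2 in the frame of ring between -0.004 and 0.115 m and z of cup3 in the frame of ring between -0.004 and 0.115 m and z of cup4 in the frame of ring between -0.004 and 0.115 m and z of cup5 in the frame of ring between -0.004 and 0.115 m), for 0.3 s.
3. the tray with the stack is home against the back stop (x of tray in the frame of loader above 0.073 m and z of tray in the frame of loader below 0.038 m and angle between tray's own z axis and vertical below 0.04 rad and angle between the x axis of tray and the x axis of loader, either way round below 0.1 rad and horizontal distance between each of cup1, cup2, cup3, cup4, cup5 and ring below 0.012 m and angle between each of cup1, cup2, cup3, cup4, cup5's own z axis and vertical below 0.15 rad and z of cup1 in the frame of ring between -0.004 and 0.115 m and z of cup2 in the frame of ring between -0.004 and 0.115 m and z of cup3 in the frame of ring between -0.004 and 0.115 m and z of cup4 in the frame of ring between -0.004 and 0.115 m and z of cup5 in the frame of ring between -0.004 and 0.115 m), for 0.2 s.
4. the start button is pressed right down while the tray is home (x of tray in the frame of loader above 0.073 m and z of tray in the frame of loader below 0.038 m and angle between tray's own z axis and vertical below 0.04 rad and angle between the x axis of tray and the x axis of loader, either way round below 0.1 rad and value of joint start above 0.0045 m), for 0.05 s.
At the end, for the whole second after the job is handed in: Tray flat on the deck, origin beyond x = 73 mm of the loader, square within 0.1 rad; every cup present within 12 mm of the collar axis, tilted under 0.15 rad, foot under 115 mm above the tray floor; all at rest (under 20 mm/s), button released (under 2 mm) (all of step 3 and linear speed of each of cup1, cup2, cup3, cup4, cup5, tray below 0.02 m/s and value of joint start below 0.002 m); the robot touches nothing.
It fails at once if the tray is tipped by more than 0.2 rad (angle between tray's own z axis and vertical above 0.2 rad).
It fails at once if the tray is lifted more than 20 mm off the bay deck instead of being slid (z of tray in the frame of loader above 0.054 m).
It fails at once if the amber_bottle is moved by more than 40 mm (distance of amber_bottle from where it was at the start of the episode above 0.04 m).
It fails at once if the tip_box is moved by more than 40 mm (distance of tip_box from where it was at the start of the episode above 0.04 m).
It fails at once if the jar is moved by more than 40 mm (distance of jar from where it was at the start of the episode above 0.04 m).
Of cup1, cup2, cup3, cup4, cup5 only 3 to 4 are there at a start; the rules pass over those that are not, and their reading is None.
At some moment in a run one of cup1, cup2, cup3, cup4, cup5 may be knocked a few centimetres aside while the robot is not near it.
It also fails if it takes over 192 s, if anything falls off the work surface, if the arm or the gripper's body presses on something with over 40 N, if the wrist force passes 120 N, or if a joint passes its speed limit or range.

## Robot

A 6-joint arm with a two-finger parallel gripper is mounted at the origin on the work surface. World frame = base frame: x ahead of the robot, y to its left, z up, the work surface at z = 0. Lengths are in mm, angles in rad, forces in N, time in s.
With the tool pointing down it reaches from about 275 to 1000 mm from the base axis. Payload 8.4 kg.
Tool frame: the origin (TCP) lies on the centre line of the jaws, within the pads' length; the fingertips stand 17 mm ahead of it and the grasp point (between the pads) lies 2 mm behind it (r.tcp_to_tips is the z of the fingertips in the tool frame, in mm); z points along the fingers, y is the direction in which the jaws open and shut (so a half turn about z gives the same grasp; the last joint's range is limited). The gripper opens to 85 mm and grips with 20 to 120 N. Pads are 22 mm wide; open, the fingers measure 114 mm over their backs; the gripper's body (76 mm by 85 mm) begins 54 mm behind the grasp point. The pads swing forward as they close: fully open they stand 13 mm farther back than shut.
Start: joints at [-1.213, 0.353, 1.633, -0, 1.155, -0.002], TCP at [220.053, -584.983, 248.281] pointing down, gripper open.
Joint ranges: [-2.63, 2.63], [-0.92, 2.1], [0.06, 2.66], [-1.3, 4.44], [0, 2.69], [-3.02, 3.02]. Speed limits (rad/s): [2.22, 2.22, 2.79, 3.14, 3.14, 3.14].

## Interface

Orientations are given as [roll, pitch, yaw] about the fixed x, y, z axes, in that order (R = Rz(yaw) Ry(pitch) Rx(roll)).
In Python, from rig import r, cams, job gives the robot as it stands.
- The arm moves only by the tool drive_tool, never from a script. Its argument "deltas" is a list of rows, each a list of 4 numbers: the shift along the tool's x, y, z in cm, then the turn about the tool's z in rad. In form: [[x, y, z, roll], ...]. A call has 1 to 12 rows; each row shifts and turns the commanded pose from where the row before left it, along the tool's axes as they then stand; what a row does not reach is not made up. A row lasts 1/12 s, in which the tool goes at most 41.7 mm and 7.16 degrees, less where a joint would pass 70% of its speed; a pose out of reach is approached as far as the arm can. A call with a gripper value outside its range is refused whole. "jaw" is the closure, from 0 (fully open) to 1 (shut), set as the call begins (left out, the last holds). The fingers move at their own pace and stop on an object; "force" is the grip in N (left out, the last holds). Time passes only in rows, so rows that do not move let the fingers close. It gives the time, the measured TCP pose, the force and the opening at its end, in the units of the state.
- r.sense(): the state, without advancing time (a new reading comes with each control period).
- cams.grab_frame(name): name is "scene" or "top" or "wrist"; returns (picture, depth): 420x560x3 uint8, red, green, blue; 420x560 float32, mm along the optical axis (not along the pixel's ray), 0 where there is no reading.
- cams.camera_params(name): a dict with "fx", "fy", "cx", "cy" (pixels), "k1" (the pictures are not rectified: a ray, as slopes to the right and down, at radius r is drawn at 1 + k1 r^2 times it, then the intrinsics apply), "R" (3x3) and "t" (3): a world point X has camera coordinates R X + t. Camera axes: x right, y down, z forward; pixel columns grow to the right and rows downward; lengths in mm; the calibration is good to about 2 mm. A picture is of the moment at which its call begins: read the wrist's pose just before it. camera_params takes no time and is no camera call; for the wrist camera it gives the pose at the moment of the call.
- job.sign_off(): hands the job in, once; it reports no verdict.
The state is a dict: "clock": time; "qpos": joint angles; "qvel": joint speeds; "joint_efforts": joint torques, N m; "eef_pos": TCP position; "tcp_rot": TCP orientation; "contact_force": force on the tool from outside, world axes, zero at the start; "wrist_torque": the same for the moment, N m; "opening": opening from 0.0 (shut) to 1.0 (fully open).
Only numpy, scipy, OpenCV 4.12 (cv2) and the standard library are available. Lean on these libraries where they do the work, as an engineer would, in place of code of your own. Each camera call takes 0.05 s, during which the arm holds its last target. There are 200 camera calls.

## Working session

There is one attempt and no reset: what is moved stays moved. The work goes in short steps, Python scripts to look and compute and a tool call to move; the robot and the scene stay as the last step left them, time stands still between calls to the robot, and variables do not carry over. Pictures are saved under pics/ and viewed, about 12 in all and at most 16, crops included, and the job is handed in when it is done.

Besides the shell and the picture viewer there is one more tool, called after ">>>" in YAML: its name, and indented under it one key for each argument. drive_tool: Moves the arm, as the interface text tells. Its arguments: {"type":"object","properties":{"deltas":{"type":"array"},"jaw":{"type":"number"},"force":{"type":"number"}},"required":["deltas"]}

```bash
ls; mkdir -p pics; python3 - <<'E'
from rig import r,cams,job
import cv2,numpy as np
for n in ("scene","top"):
    im,d=cams.grab_frame(n); cv2.imwrite(f"pics/{n}0.png",im[:,:,::-1]); np.savez(f"pics/{n}0.npz",im=im,d=d)
    p=cams.camera_params(n); print(n,p["fx"],p["cx"],p["cy"],p["k1"],np.round(p["R"],3).tolist(),np.round(p["t"]))
print(r.sense(), r.tcp_to_tips)
E
```

```text
pics
scene 394.25023168773 277.38527857782276 207.52342297760632 -0.026319180144450748 [[0.464, 0.886, -0.011], [0.742, -0.395, -0.542], [-0.484, 0.243, -0.841]] [-268. -312. 1394.]
top 453.8616177850869 280.0130345698514 202.55799582707942 -0.0814756675386256 [[-0.015, -1.0, 0.013], [-0.998, 0.014, -0.068], [0.067, -0.014, -0.998]] [  52.  482. 1157.]
{'clock': 0.1, 'qpos': array([-1.21342108e+00,  3.53613437e-01,  1.63405009e+00, -2.34114503e-05,
        1.15522048e+00, -2.39097816e-03]), 'qvel': array([-6.48917507e-04, -1.11352787e-03,  6.51077235e-05, -5.43378459e-04,
       -4.09367889e-04,  1.61697844e-03]), 'joint_efforts': array([ 3.72195354e-04, -6.06358981e+01, -3.42814386e+01,  1.37033053e-04,
        4.05962506e-03, -7.47365817e-06]), 'eef_pos': array([ 219.89034042, -584.6043253 ,  247.61930884]), 'tcp_rot': array([-3.14030125e+00,  1.83188820e-05,  3.59775707e-01]), 'contact_force': array([ 1.14854944, -0.55370643, -0.17751261]), 'wrist_torque': array([-0.02966686,  0.00851575, -0.00753059]), 'opening': 0.9954679926539677} 17.0
```

View pics/top0.png

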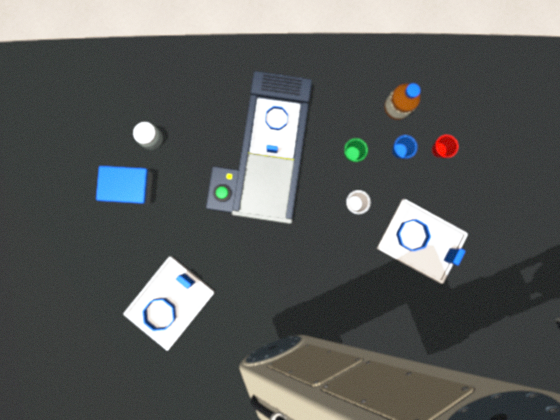

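View pics/scene0.png

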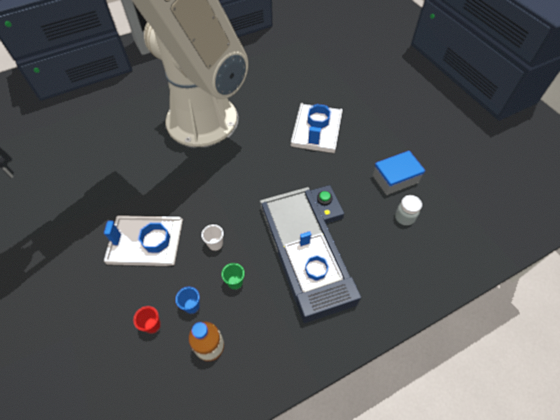

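Top view: the job's tray is the one in the loader at (275,130), and the smallest. The look-alike trays are at (424,240) and (168,303). Cups: green (355,150), blue (404,147), white (357,202); red (446,146) is the look-alike. Bottle is at (404,98), tip box (124,184), jar (148,136) and green button (222,193).

```bash
cat > h.py <<'E'
import numpy as np, cv2
from rig import r,cams,job
def ray(p,u,v):
    K=np.array([[p["fx"],0,p["cx"]],[0,p["fy"],p["cy"]],[0,0,1.]])
    q=np.array([(u-p["cx"])/p["fx"],(v-p["cy"])/p["fy"]]); s=q.copy()
    for _ in range(20): s=q/(1+p["k1"]*(s@s))
    R=np.array(p["R"]);t=np.array(p["t"]).ravel()
    return -R.T@t, R.T@np.array([s[0],s[1],1])
def on_plane(p,u,v,z):
    o,d=ray(p,u,v); return o+d*(z-o[2])/d[2]
def at_depth(p,u,v,Z):
    o,d=ray(p,u,v); return o+d*Z
def blobs(im,lo,hi,amin=40,roi=None):
    hsv=cv2.cvtColor(im,cv2.COLOR_RGB2HSV); m=cv2.inRange(hsv,np.array(lo),np.array(hi))
    if roi: 
        k=np.zeros_like(m); k[roi[1]:roi[3],roi[0]:roi[2]]=255; m&=k
    n,l,s,c=cv2.connectedComponentsWithStats(m)
    return [(c[i],s[i],l==i) for i in range(1,n) if s[i][4]>=amin]
def tool(dxyz):  # world mm -> tool cm
    from scipy.spatial.transform import Rotation as Ro
    return Ro.from_euler("xyz",r.sense()["tcp_rot"]).as_matrix().T@np.array(dxyz)/10
E
python3 - <<'E'
from h import *
f=np.load("pics/top0.npz");im,d=f["im"],f["d"];p=cams.camera_params("top")
def show(n,bl,z):
    for c,s,m in bl:
        ys,xs=np.where(m); dd=d[m]; dd=dd[dd>0]
        e=(s[0]+(s[2]-1)/2,s[1]+(s[3]-1)/2)
        pts=np.array([at_depth(p,x,y,d[y,x]) for x,y in zip(xs,ys) if d[y,x]>0])
        print(n,np.round(c,1),s, "plane",np.round(on_plane(p,*e,z)[:2]),"depth med",np.round(np.median(pts,0)),"zmax",np.round(np.percentile(pts[:,2],95)))
show("green",blobs(im,(45,80,50),(80,255,255)),60)
show("blue",blobs(im,(98,120,60),(120,255,255)),60)
show("white",blobs(im,(0,0,150),(180,60,255),roi=(130,50,480,260)),60)
show("yel",blobs(im,(22,100,100),(35,255,255),5),34)
E
python3 - <<'E'
import cv2
im=cv2.imread("pics/top0.png")[60:230,195:365]; cv2.imwrite("pics/c1.png",cv2.resize(im,None,fx=3.5,fy=3.5,interpolation=cv2.INTER_CUBIC))
E
```

```text
green [355.6 149.7] [344 137  25  26 508] plane [ 611. -147.] depth med [ 618. -154.   20.] zmax 61.0
green [221.4 192. ] [215 186  14  13 141] plane [508. 191.] depth med [509. 193.  52.] zmax 56.0
blue [412.9  89.8] [406  83  15  15 172] plane [ 765. -300.] depth med [ 737. -272.  150.] zmax 154.0
blue [404.7 146.7] [392 134  26  25 511] plane [ 619. -272.] depth med [ 624. -284.   22.] zmax 62.0
blue [271.7 148.3] [267 145  11   7  58] plane [617.  64.] depth med [610.  64.  93.] zmax 97.0
blue [121.2 184.1] [  95  165   53   39 1840] plane [532. 444.] depth med [531. 443.  63.] zmax 67.0
blue [415.2 235.4] [397 220  33  31 191] plane [ 394. -285.] depth med [ 392. -308.   39.] zmax 47.0
blue [455.4 256.1] [445 248  21  18 243] plane [ 338. -392.] depth med [ 339. -388.   72.] zmax 84.0
blue [184.9 280.3] [177 275  17  13 131] plane [289. 283.] depth med [291. 282.  79.] zmax 84.0
blue [168.5 306.1] [153 299  22  21  68] plane [221. 337.] depth med [228. 326.  42.] zmax 48.0
blue [149.6 320.4] [143 301  24  30 117] plane [205. 360.] depth med [183. 383.  36.] zmax 47.0
white [268. 164.] [ 208   98   93  125 5628] plane [587. 110.] depth med [574.  73.  34.] zmax 48.0
white [143.9 132.8] [133 122  23  24 422] plane [659. 387.] depth med [658. 383.  75.] zmax 79.0
white [236.7 199.3] [234 185   6  24  58] plane [496. 154.] depth med [489. 154.  47.] zmax 50.0
white [358.  201.7] [346 190  25  24 472] plane [ 479. -149.] depth med [ 482. -156.   18.] zmax 62.0
white [421.2 234.5] [ 377  199   91   61 2644] plane [ 408. -309.] depth med [ 389. -328.    9.] zmax 21.0
white [412.9 234.6] [401 221  25  28 532] plane [ 395. -286.] depth med [ 393. -301.    8.] zmax 19.0
yel [228.7 175.8] [226 173   6   6  30] plane [552. 176.] depth med [552. 175.  33.] zmax 38.0
```

View pics/c1.png

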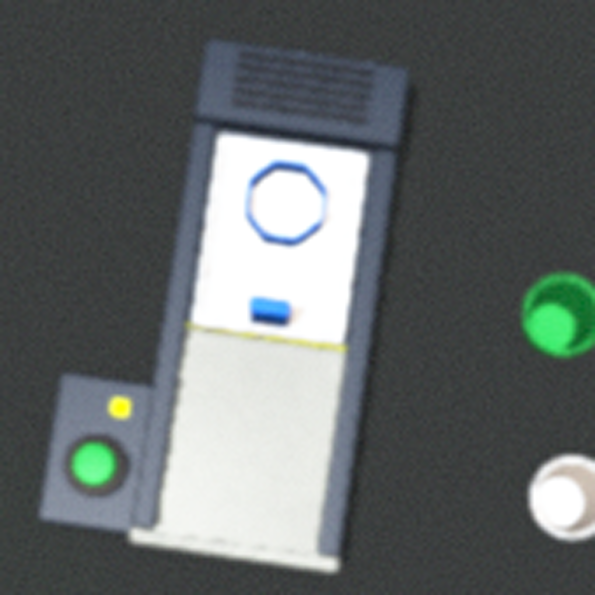

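The crop confirms the loader tray: tab at (272,149), collar at (277,118), yellow step line from (248,153) to (294,160), button at (221,192).

```bash
python3 - <<'E'
from h import *
p=cams.camera_params("top")
def P(cx,cy,z): return on_plane(p,195+cx/3.5,60+cy/3.5,z)[:2]
ang=lambda a,b: np.arctan2(*(b-a)[::-1])
tab=P(270.5,311,94);col=P(286,203,67)
print("tab",tab,"col",col,"dist",np.linalg.norm(col-tab),"ang",ang(tab,col))
yl,yr=P(187,325,34),P(347,349,34); print("step mid",(yl+yr)/2,np.linalg.norm(yl-yr),"ang",ang(yr,yl)-np.pi/2)
ll,lr=P(131,541,40),P(338,571,40); print("lip",ll,lr,np.linalg.norm(ll-lr),ang(lr,ll)-np.pi/2)
a,b=P(342,555,46),P(393,148,46);print("right outer guide",np.linalg.norm(a-b),ang(a,b))
a,b=P(134,525,46),P(194,120,46);print("left outer guide",np.linalg.norm(a-b),ang(a,b))
print("button",P(93,464,56))
f=np.load("pics/top0.npz");im=f["im"]
for n,c in (("green",(355.9,149.5)),("blue",(404.5,146)),("white",(358,201.5))): print(n,on_plane(p,*c,60)[:2])
print("TCP dist", np.round(r.sense()["eef_pos"]))
# scene-camera check of cups
im=np.load("pics/scene0.npz")["im"];q=cams.camera_params("scene")
for n,lo,hi,roi in (("green",(45,80,50),(80,255,255),(210,250,260,300)),("blue",(98,120,60),(120,255,255),(165,280,210,320)),("white",(0,0,150),(180,60,255),(195,220,230,255)),("tab",(98,120,60),(120,255,255),(295,228,318,248))):
    for c,s,m in blobs(im,lo,hi,20,roi): print(n,s,np.round(on_plane(q,s[0]+(s[2]-1)/2,s[1]+(s[3]-1)/2,94 if n=="tab" else 30)))
E
```

```text
tab [608.46355098  63.36384554] col [691.85303982  51.25424268] dist 84.26416397748689 ang -0.14420931612835947
step mid [600.50635571  66.31314943] 118.52132007718278 ang -0.16363831349719682
lip [452.19073036 166.39555922] [428.41510212  17.39037504] 150.890110380239 -0.15822857853002437
right outer guide 300.9486947838059 -0.14203175158844908
left outer guide 300.5092696461451 -0.15324860904612198
button [506.88109521 191.63729202]
green [ 610.86406582 -147.19273201]
blue [ 618.81970224 -271.72561033]
white [ 479.45299395 -148.80601283]
TCP dist [ 220. -585.  248.]
green [221 263  24  27 496] [ 607. -148.   30.]
blue [175 286  25  28 534] [ 612. -278.   30.]
white [201 224  23  26 418] [ 472. -151.   30.]
tab [300 232  11  14 104] [628.  56.  94.]
```

>>> drive_tool:
  deltas:
    - [0, 0, 0, 0.1024]
    - [0, 0, 0, 0.1024]
    - [0, 0, 0, 0.1024]
    - [0, 0, 0, 0.1024]
    - [0, 0, 0, 0.1024]
    - [1.58, -3.5, 0, 0]
    - [1.58, -3.5, 0, 0]
    - [1.58, -3.5, 0, 0]
    - [1.58, -3.5, 0, 0]
    - [1.58, -3.5, 0, 0]
    - [1.58, -3.5, 0, 0]
    - [1.58, -3.5, 0, 0]
  jaw: 1

```text
clock: 1.1
eef_pos: [367.0, -357.8, 248.1]
tcp_rot: [-3.141, 0.0, -0.152]
contact_force: [0.6, 0.6, -0.1]
opening: 0.002
```

>>> drive_tool:
  deltas:
    - [1.58, -3.5, 0, 0]
    - [1.58, -3.5, 0, 0]
    - [1.58, -3.5, 0, 0]
    - [1.58, -3.5, 0, 0]
    - [1.58, -3.5, 0, 0]
    - [1.58, -3.5, 0, 0]
    - [1.58, -3.5, 0, 0]
    - [1.58, -3.5, 0, 0]
    - [1.58, -3.5, 0, 0]
    - [1.58, -3.5, 0, 0]
    - [0, 0, 0, 0]
    - [0, 0, 0, 0]

```text
clock: 2.1
eef_pos: [576.2, -35.9, 247.7]
tcp_rot: [3.142, 0.001, -0.149]
contact_force: [-0.2, -0.2, -0.6]
opening: -0.003
```

```bash
python3 - <<'E'
from h import *
print(r.sense()["eef_pos"],r.sense()["tcp_rot"],r.sense()["contact_force"])
p=cams.camera_params("wrist"); im,d=cams.grab_frame("wrist"); cv2.imwrite("pics/w1.png",im[:,:,::-1])
print({k:np.round(v,3).tolist() for k,v in p.items()})
for c,s,m in blobs(im,(98,120,60),(125,255,255),60): 
    Z=np.median(d[m]); print(np.round(c,1),s,np.round(at_depth(p,*c,Z)), np.round(on_plane(p,*c,94)))
E
```

```text
[576.21582438 -35.85343765 247.70454428] [ 3.14151394e+00  8.41391034e-04 -1.48994363e-01] [-0.17239672 -0.17172531 -0.58072215]
{'fx': 348.553, 'fy': 348.553, 'cx': 275.686, 'cy': 211.582, 'k1': -0.007, 'R': [[-0.148, -0.989, 0.001], [-0.936, 0.14, 0.324], [-0.321, 0.047, -0.946]], 't': [49.555, 501.149, 567.04]}
[143.1  59.7] [ 108   23   82   77 2083] [700.  57.  60.] [695.  45.  94.]
[525.7  99.4] [ 481   64   79   71 4144] [ 618. -275.   38.] [ 625. -237.   94.]
[154.  164.6] [128 153  53  24 986] [617.  59.  91.] [618.  58.  94.]
[520.6 298.4] [ 477  259   83   80 4002] [ 396. -293.   30.] [ 445. -247.   94.]
```

View pics/w1.png

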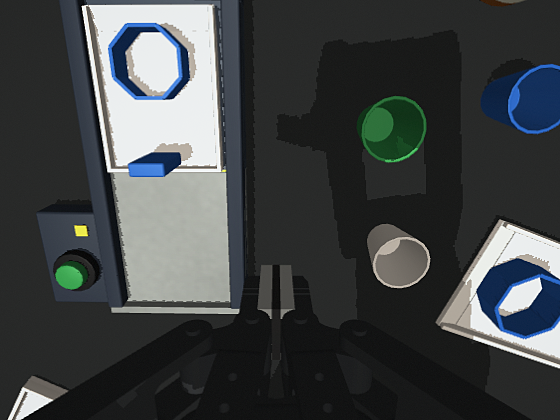

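The wrist view is clear: tab (154,160), collar (148,61), green cup rim (394,128), white cup rim (401,262), blue cup rim (541,98), button (69,277). I'll compare it with the top camera.

```bash
python3 - <<'E'
from h import *
p=cams.camera_params("wrist"); print(-np.array(p["R"]).T@p["t"])
for n,u,v,z in (("tabtop",155,158,94),("collar top",148.5,58,67),("button",69,277,56),("green",394,128,60),("white",401,262,60),("blue",541,98,60),("lipL",110,311,40),("lipR",241,314,40),("stepL",108,171,34),("stepR",226,171,34)):
    print(n,np.round(on_plane(p,u,v,z),1))
E
```

```text
[657.37159297 -49.05107081 373.82036164]
tabtop [622.1  54.2  94. ]
collar top [698.6  48.3  67. ]
button [510.8 188.2  56. ]
green [ 612.1 -148.2   60. ]
white [ 479.  -149.9   60. ]
blue [ 618.8 -274.8   60. ]
lipL [455.1 169.2  40. ]
lipR [429.2  24.3  40. ]
stepL [609.  125.9  34. ]
stepR [591.4  10.1  34. ]
```

>>> drive_tool:
  deltas:
    - [1.62, -3.5, 0, 0]
    - [1.62, -3.5, 0, 0]
    - [1.62, -3.5, 0, 0]
    - [0, 0, 3.5, 0]
    - [0, 0, 3.5, 0]
    - [0, 0, 3.5, 0]
    - [0, 0, 3.0, 0]
    - [0, 0, 2.5, 0]
    - [0, 0, 1.5, 0]
    - [0, 0, 0.7, 0]
    - [0, 0, 0, 0]
    - [0, 0, 0, 0]

```text
clock: 3.15
eef_pos: [639.8, 57.9, 66.8]
tcp_rot: [3.142, -0.0, -0.153]
contact_force: [0.8, 0.1, 0.5]
opening: -0.002
```

>>> drive_tool:
  deltas:
    - [-0.6, 0, 0, 0]
    - [-1, 0, 0, 0]
    - [-1, 0, 0, 0]
    - [-1, 0, 0, 0]
    - [-1, 0, 0, 0]
    - [-1, 0, 0, 0]
    - [-1, 0, 0, 0]
    - [-1, 0, 0, 0]
    - [-1, 0, 0, 0]
    - [-1, 0, 0, 0]
    - [-1, 0, 0, 0]
    - [-1, 0, 0, 0]

```text
clock: 4.15
eef_pos: [524.1, 76.6, 66.3]
tcp_rot: [3.142, 0.0, -0.152]
contact_force: [1.1, 0.6, -1.1]
opening: 0.003
```

>>> drive_tool:
  deltas:
    - [-1, 0, 0, 0]
    - [-0.7, 0, 0, 0]
    - [-0.5, 0, 0, 0]
    - [-0.5, 0, 0, 0]
    - [-0.5, 0, 0, 0]
    - [-0.3, 0, 0, 0]
    - [-0.3, 0, 0, 0]
    - [-0.2, 0, 0, 0]
    - [-0.2, 0, 0, 0]
    - [0, 0, 0, 0]
    - [0, 0, 0, 0]

```text
clock: 5.07
eef_pos: [483.3, 82.8, 66.2]
tcp_rot: [3.141, 0.001, -0.152]
contact_force: [-0.6, 0.4, -0.8]
opening: 0.001
```

```bash
python3 - <<'E'
from h import *
im,d=cams.grab_frame("scene"); q=cams.camera_params("scene")
cv2.imwrite("pics/s2.png",cv2.resize(im[160:330,130:380,::-1],None,fx=3,fy=3,interpolation=cv2.INTER_CUBIC))
E
```

```text
(no output)
```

View pics/s2.png

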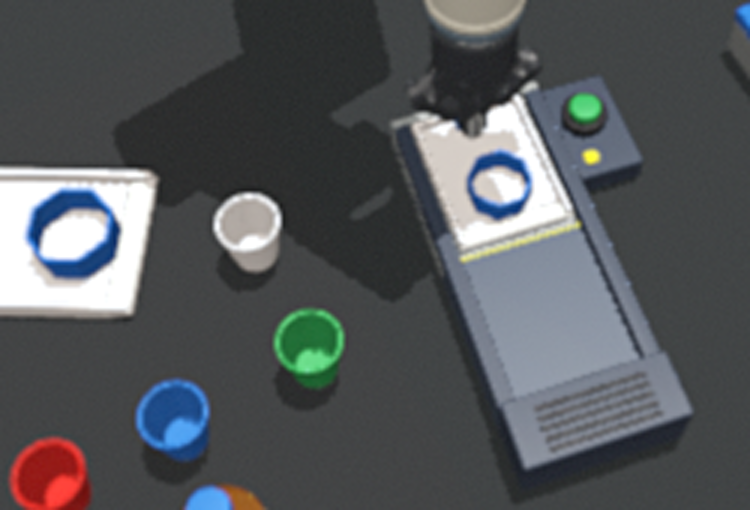

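Tray sits beyond the yellow line, collar at about (498,185) in the crop, wholly on the shelf. I'll nudge it 3 mm further, then lift off and measure.

>>> drive_tool:
  deltas:
    - [-0.15, 0, 0, 0]
    - [-0.15, 0, 0, 0]
    - [0, 0, 0, 0]
    - [0.5, 0, 0, 0]
    - [0, 0, -2, 0]
    - [0, 0, -4, 0]
    - [0, 0, -4, 0]
    - [0, 0, -4, 0]
    - [0, 0, -4, 0]
    - [0, 0, -2, 0]
    - [0, 0, 0, 0]
    - [0, 0, 0, 0]

```text
clock: 6.12
eef_pos: [486.0, 82.5, 267.4]
tcp_rot: [-3.141, -0.002, -0.152]
contact_force: [-0.6, -0.3, -1.1]
opening: 0.002
```

```bash
python3 - <<'E'
from h import *
s=r.sense();print(s["eef_pos"],s["tcp_rot"][2])
p=cams.camera_params("wrist"); im,d=cams.grab_frame("wrist"); cv2.imwrite("pics/w2.png",im[:,:,::-1])
for c,s,m in blobs(im,(98,120,60),(125,255,255),60): print(np.round(c,1),s)
p=cams.camera_params("top"); im,d=cams.grab_frame("top"); cv2.imwrite("pics/t2.png",im[:,:,::-1])
for c,s,m in blobs(im,(98,120,60),(125,255,255),20,(225,90,310,240)): print("top",np.round(c,1),s,on_plane(p,*c,50))
E
```

```text
[486.0262334   82.5422894  267.35459522] -0.15216482068969972
[272.  124.7] [242  88  63  65 873]
[272.7 208.5] [257 195  32  27 807]
[133.6 344.8] [115 333  38  29 404]
top [264.  210.5] [258 209  11   4  28] [460.76527803  86.41849241  50.        ]
```

View pics/w2.png

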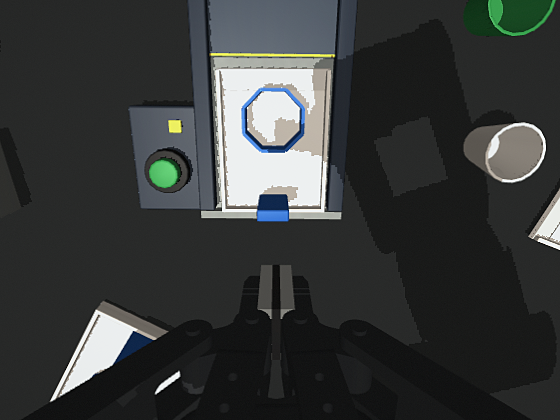

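Tray on the shelf against the lip, collar centre about (273,120), tab (273,212), white cup rim (515,152).

```bash
python3 - <<'E'
from h import *
p=cams.camera_params("wrist")
for n,u,v,z in (("collar top",273.5,120,63),("tabtop",272.5,213,90),("white",515,152,60),("stepL",210,55,34),("stepR",334,55,34),("lipL",202,214,40),("lipR",341,214,40),("button",163,173,56)):
    print(n,np.round(on_plane(p,u,v,z),1))
im=cv2.imread("pics/w2.png")[:,:,::-1].copy()
hsv=cv2.cvtColor(im,cv2.COLOR_RGB2HSV)
m=cv2.inRange(hsv,np.array((98,120,60)),np.array((125,255,255)));m[:, :235]=0;m[:,312:]=0;m[160:]=0
ctr=max(cv2.findContours(m,cv2.RETR_EXTERNAL,cv2.CHAIN_APPROX_NONE)[0],key=len)
P=np.array([on_plane(p,*q[0],63)[:2] for q in ctr]).astype(np.float32)
print(cv2.minEnclosingCircle(P),(P.max(0)+P.min(0))/2)
E
```

```text
collar top [542.8  75.2  63. ]
tabtop [463.3  88.3  90. ]
white [ 478.7 -147.9   60. ]
stepL [608.3 125.5  34. ]
stepR [590.7  10.3  34. ]
lipL [456.4 165.9  40. ]
lipR [433.9  19.2  40. ]
button [508.9 190.   56. ]
((542.0934448242188, 75.92107391357422), 30.407926559448242) [542.0757   75.94583]
```

>>> drive_tool:
  deltas:
    - [0.467, 3.83, 0, 0]
    - [0.467, 3.83, 0, 0]
    - [0.467, 3.83, 0, 0]
    - [0.467, 3.83, 0, 0]
    - [0.467, 3.83, 0, 0]
    - [0.467, 3.83, 0, 0]
    - [0, 0, 4, 0]
    - [0, 0, 4, 0]
    - [0, 0, 2, 0]
    - [0, 0, 0, 0]
    - [0, 0, 0, 0]
  jaw: 0
  force: 25

```text
clock: 7.13
eef_pos: [476.9, -148.5, 164.4]
tcp_rot: [-3.141, 0.005, -0.152]
contact_force: [-0.8, 0.3, 0.9]
opening: 0.999
```

```bash
cat > cup.py <<'E'
from h import *
import sys
C={"white":((0,0,110),(180,70,255)),"green":((45,80,30),(85,255,255)),"blue":((98,120,40),(125,255,255))}
def cup(name,zr=60,tag=None,near=None):
    s=r.sense();p=cams.camera_params("wrist");im,d=cams.grab_frame("wrist")
    if tag: cv2.imwrite(f"pics/{tag}.png",im[:,:,::-1])
    print("tcp",np.round(s["eef_pos"],1),"yaw",round(s["tcp_rot"][2],3),"open",round(s["opening"],3))
    hsv=cv2.cvtColor(im,cv2.COLOR_RGB2HSV);m=cv2.inRange(hsv,*map(np.array,C[name]))
    # keep points whose depth puts them at rim height
    ys,xs=np.where((m>0)&(d>0))
    P=np.array([at_depth(p,x,y,d[y,x]) for x,y in zip(xs,ys)])
    k=abs(P[:,2]-zr)<4
    if near is not None: k&=np.hypot(*(P[:,:2]-near).T)<50
    if k.sum()>20:
        Q=P[k][:,:2].astype(np.float32); c,R=cv2.minEnclosingCircle(Q); print(name,"rim",np.round(c,1),"R",round(R,1),"n",k.sum())
        print("tool cm",np.round(tool([c[0]-s["eef_pos"][0],c[1]-s["eef_pos"][1],0]),2))
    else: print("rim not seen",k.sum())
E
python3 -c "
from cup import *
cup('white',60,'w3',(479,-149))"
```

```text
tcp [ 476.9 -148.5  164.4] yaw -0.152 open 0.999
white rim [ 479.9 -148.3] R 28.7 n 1151
tool cm [ 0.29 -0.07 -0.  ]
```

>>> drive_tool:
  deltas:
    - [0.1, 0, 3.5, 0]
    - [0, 0, 3.5, 0]
    - [0, 0, 2.5, 0]
    - [0, 0, 1, 0]
    - [0, 0, 0.4, 0]
    - [0, 0, 0, 0]
    - [0, 0, 0, 0]

```text
clock: 7.77
eef_pos: [480.7, -149.4, 58.9]
tcp_rot: [3.141, -0.002, -0.152]
contact_force: [0.0, -0.6, 0.2]
opening: 0.997
```

>>> drive_tool:
  deltas:
    - [0, 0, 0, 0]
    - [0, 0, 0, 0]
    - [0, 0, 0, 0]
    - [0, 0, 0, 0]
    - [0, 0, 0, 0]
  jaw: 1
  force: 25

```text
clock: 8.18
eef_pos: [480.6, -149.4, 58.9]
tcp_rot: [3.141, -0.003, -0.152]
contact_force: [-2.6, 1.7, 11.7]
opening: 0.665
```

>>> drive_tool:
  deltas:
    - [0, 0, -2, 0]
    - [0, 0, -4, 0]
    - [0, 0, -5, 0]
    - [0.404, -3.314, 0, 0]
    - [0.404, -3.314, 0, 0]
    - [0.404, -3.314, 0, 0]
    - [0.404, -3.314, 0, 0]
    - [0.404, -3.314, 0, 0]
    - [0.404, -3.314, 0, 0]
    - [0.404, -3.314, 0, 0]
    - [0, 0, 0, 0]
    - [0, 0, 0, 0]

```text
clock: 9.18
eef_pos: [542.8, 77.5, 159.4]
tcp_rot: [-3.141, -0.001, -0.149]
contact_force: [-0.2, -0.3, -0.9]
opening: 0.66
```

```bash
python3 -c "
from cup import *
cup('white',171,'w4',(543,76))"
```

```text
tcp [542.8  77.5 159.4] yaw -0.149 open 0.66
white rim [552.8  76. ] R 34.6 n 275
tool cm [1.01 0.   0.  ]
```

View pics/w4.png

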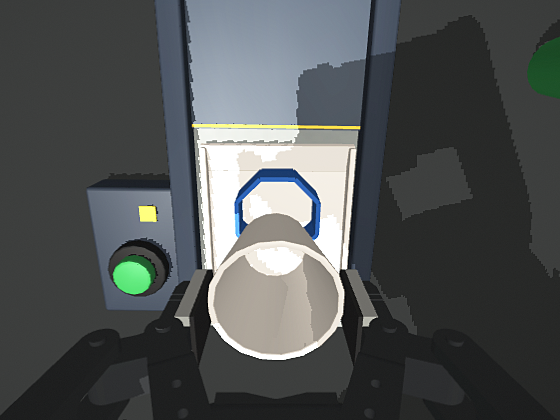

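Cup held upright, rim centre (276,300), collar behind it centred at x=278.

```bash
python3 -c "
from h import *
p=cams.camera_params('wrist');s=r.sense();print(s['eef_pos'])
a=on_plane(p,276.5,300,160.5);print(a, on_plane(p,278.5,175,63))
print(tool([543-a[0],75.6-a[1],0]))"
```

```text
[542.34895398  76.39294152 159.26067877]
[543.43353015  76.02372214 160.5       ] [573.50871084  69.81302036  63.        ]
[-3.65110493e-02  4.83924762e-02  2.54914747e-06]
```

>>> drive_tool:
  deltas:
    - [0.1, 0, 2, 0]
    - [0, 0, 2, 0]
    - [0, 0, 1.2, 0]
    - [0, 0, 0.7, 0]
    - [0, 0, 0.4, 0]
    - [0, 0, 0.2, 0]
    - [0, 0, 0, 0]
    - [0, 0, 0, 0]

```text
clock: 9.9
eef_pos: [543.8, 75.6, 94.5]
tcp_rot: [-3.142, -0.001, -0.152]
contact_force: [0.6, -0.0, -1.0]
opening: 0.66
```

>>> drive_tool:
  deltas:
    - [0, 0, 0, 0]
    - [0, 0, 0, 0]
    - [0, 0, 0, 0]
    - [0, 0, -1, 0]
    - [0, 0, -3, 0]
    - [0, 0, -4, 0]
    - [0, 0, -3, 0]
    - [0, 0, 0, 0]
    - [0, 0, 0, 0]
  jaw: 0

```text
clock: 10.65
eef_pos: [544.7, 76.0, 206.6]
tcp_rot: [-3.14, -0.004, -0.152]
contact_force: [0.3, -0.5, -0.5]
opening: 0.999
```

```bash
python3 -c "
from cup import *
cup('white',95,'w5',(543,76))"
```

```text
tcp [544.7  76.  206.6] yaw -0.152 open 0.999
white rim [543.2  76.8] R 29.0 n 1226
tool cm [-0.16 -0.06 -0.  ]
```

View pics/w5.png

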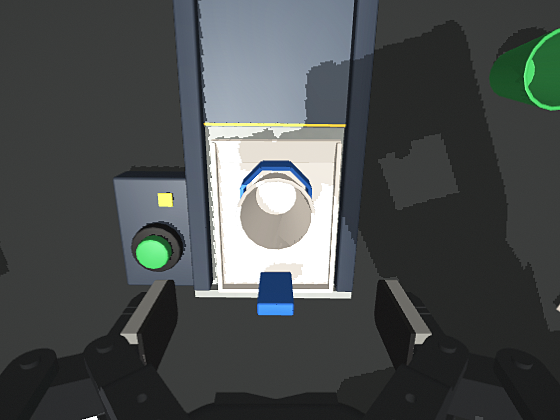

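White cup stands upright in the collar, rim about (276,213). Next is green.

>>> drive_tool:
  deltas:
    - [1.68, 3.52, 0, 0]
    - [1.68, 3.52, 0, 0]
    - [1.68, 3.52, 0, 0]
    - [1.68, 3.52, 0, 0]
    - [1.68, 3.52, 0, 0]
    - [1.68, 3.52, 0, 0]
    - [0, 0, 2, 0]
    - [0, 0, 2, 0]
    - [0, 0, 0, 0]
    - [0, 0, 0, 0]
    - [0, 0, 0, 0]

```text
clock: 11.62
eef_pos: [610.9, -147.8, 163.9]
tcp_rot: [-3.141, 0.001, -0.152]
contact_force: [-0.4, 0.2, 1.1]
opening: 0.999
```

```bash
python3 -c "
from cup import *
cup('green',60,'w6',(612,-148))"
```

```text
tcp [ 610.9 -147.8  163.9] yaw -0.152 open 0.999
green rim [ 612. -146.] R 28.9 n 1107
tool cm [ 0.08 -0.2   0.  ]
```

>>> drive_tool:
  deltas:
    - [0.05, -0.2, 3.5, 0]
    - [0, 0, 3.5, 0]
    - [0, 0, 2.5, 0]
    - [0, 0, 1, 0]
    - [0, 0, 0.2, 0]
    - [0, 0, 0, 0]
    - [0, 0, 0, 0]

```text
clock: 12.25
eef_pos: [613.3, -146.5, 58.9]
tcp_rot: [3.141, -0.003, -0.152]
contact_force: [-1.2, -0.1, 0.8]
opening: 1.0
```

>>> drive_tool:
  deltas:
    - [0, 0, 0, 0]
    - [0, 0, 0, 0]
    - [0, 0, 0, 0]
    - [0, 0, 0, 0]
    - [0, 0, 0, 0]
  jaw: 1
  force: 25

```text
clock: 12.67
eef_pos: [613.0, -146.6, 58.8]
tcp_rot: [3.141, -0.002, -0.152]
contact_force: [-0.7, 1.6, 9.5]
opening: 0.649
```

>>> drive_tool:
  deltas:
    - [0, 0, -2, 0]
    - [0, 0, -4, 0]
    - [0, 0, -4, 0]
    - [0, 0, -2, 0]
    - [-1.695, -3.5, 0, 0]
    - [-1.695, -3.5, 0, 0]
    - [-1.695, -3.5, 0, 0]
    - [-1.695, -3.5, 0, 0]
    - [-1.695, -3.5, 0, 0]
    - [-1.695, -3.5, 0, 0]
    - [0, 0, 0, 0]
    - [0, 0, 0, 0]

```text
clock: 13.67
eef_pos: [542.8, 78.4, 177.6]
tcp_rot: [-3.141, -0.001, -0.149]
contact_force: [0.4, -0.5, -0.4]
opening: 0.651
```

```bash
python3 -c "
from cup import *
z=r.sense()['eef_pos'][2]
cup('green',z+1.5,'w7',(543,76))"
```

```text
tcp [542.8  78.4 177.6] yaw -0.149 open 0.651
green rim [541.8  78.4] R 29.5 n 3847
tool cm [-0.1   0.02 -0.  ]
```

View pics/w7.png

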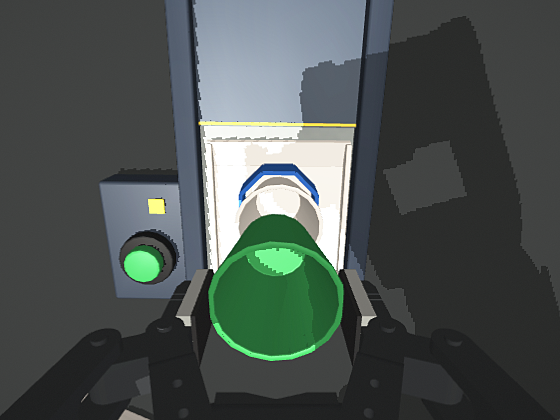

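Green cup upright over the white one, rim (276,300). I'll lower it with a small correction.

>>> drive_tool:
  deltas:
    - [0.15, 0, 1, 0]
    - [0, 0, 1.5, 0]
    - [0, 0, 1.2, 0]
    - [0, 0, 0.6, 0]
    - [0, 0, 0.3, 0]
    - [0, 0, 0, 0]
    - [0, 0, 0, 0]

```text
clock: 14.3
eef_pos: [544.9, 76.1, 130.9]
tcp_rot: [3.142, 0.0, -0.153]
contact_force: [-0.1, 0.0, -0.1]
opening: 0.649
```

```bash
python3 -c "
from cup import *
s=r.sense();z=s['eef_pos'][2];print(s['contact_force'])
cup('green',z+1.5,'w8',(543,76))"
```

```text
[-0.13843424  0.04942674 -0.1133487 ]
tcp [544.9  76.1 130.9] yaw -0.153 open 0.649
green rim [544.2  76.1] R 29.3 n 3826
tool cm [-0.07  0.01 -0.  ]
```

>>> drive_tool:
  deltas:
    - [-0.05, 0, 0.3, 0]
    - [0, 0, 0.2, 0]
    - [0, 0, 0.1, 0]
    - [0, 0, 0, 0]
    - [0, 0, 0, 0]

```text
clock: 14.77
eef_pos: [544.5, 76.4, 125.4]
tcp_rot: [3.142, -0.001, -0.152]
contact_force: [-0.2, -1.7, 3.4]
opening: 0.645
```

Contact felt, so I'll release and rise.

>>> drive_tool:
  deltas:
    - [0, 0, 0, 0]
    - [0, 0, 0, 0]
    - [0, 0, 0, 0]
    - [0, 0, -1, 0]
    - [0, 0, -3, 0]
    - [0, 0, -4, 0]
    - [0, 0, -2, 0]
    - [0, 0, 0, 0]
    - [0, 0, 0, 0]
  jaw: 0

```text
clock: 15.52
eef_pos: [544.9, 76.7, 226.7]
tcp_rot: [-3.141, -0.003, -0.152]
contact_force: [-0.7, -1.2, -0.4]
opening: 0.999
```

```bash
python3 -c "
from cup import *
for z in (121,124,127): cup('green',z,'w9',(543,76))
p=cams.camera_params('top');im,d=cams.grab_frame('top')
for c,s,m in blobs(im,(98,120,60),(120,255,255),100,(370,120,440,180)):print(s,on_plane(p,s[0]+(s[2]-1)/2,s[1]+(s[3]-1)/2,60))"
```

```text
tcp [544.9  76.7 226.7] yaw -0.152 open 0.999
green rim [544.7  76.1] R 27.5 n 642
tool cm [-0.02  0.06 -0.  ]
tcp [544.   76.5 225.3] yaw -0.152 open 0.995
green rim [543.5  76.6] R 28.9 n 1371
tool cm [-0.05 -0.    0.  ]
tcp [543.5  76.5 224.4] yaw -0.152 open 0.999
green rim [543.7  76.6] R 28.9 n 1274
tool cm [ 0.02 -0.02 -0.  ]
[392 134  26  25 514] [ 618.81970224 -271.72561033   60.        ]
```

>>> drive_tool:
  deltas:
    - [1.42, 3.72, 0, 0]
    - [1.42, 3.72, 0, 0]
    - [1.42, 3.72, 0, 0]
    - [1.42, 3.72, 0, 0]
    - [1.42, 3.72, 0, 0]
    - [1.42, 3.72, 0, 0]
    - [1.42, 3.72, 0, 0]
    - [1.42, 3.72, 0, 0]
    - [1.42, 3.72, 0, 0]
    - [0, 0, 3, 0]
    - [0, 0, 3, 0]
    - [0, 0, 0, 0]

```text
clock: 16.72
eef_pos: [615.7, -273.0, 157.6]
tcp_rot: [-3.139, 0.011, -0.154]
contact_force: [-0.5, 1.6, -1.1]
opening: 1.0
```

>>> drive_tool:
  deltas:
    - [0, 0, 0, 0]
    - [0, 0, 0, 0]

```text
clock: 16.88
eef_pos: [620.0, -273.5, 165.5]
tcp_rot: [-3.141, 0.0, -0.152]
contact_force: [0.8, 0.8, 0.7]
opening: 0.999
```

```bash
python3 -c "
from cup import *
cup('blue',60,'w10',(619,-274))"
```

```text
tcp [ 620.  -273.5  165.5] yaw -0.152 open 0.999
blue rim [ 619.  -273.2] R 28.8 n 1026
tool cm [-0.11 -0.01 -0.  ]
```

View pics/w10.png

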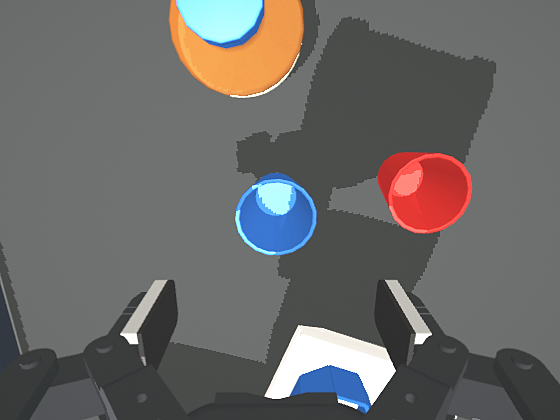

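Blue cup (276,215) is between the fingers' line; red (430,193) is clear to the right and the bottle ahead at (240,40).

>>> drive_tool:
  deltas:
    - [-0.1, 0, 3.5, 0]
    - [0, 0, 3.5, 0]
    - [0, 0, 2.5, 0]
    - [0, 0, 1, 0]
    - [0, 0, 0.3, 0]
    - [0, 0, 0, 0]
    - [0, 0, 0, 0]

```text
clock: 17.52
eef_pos: [620.2, -274.1, 59.2]
tcp_rot: [3.141, -0.003, -0.152]
contact_force: [-0.2, 0.6, 0.7]
opening: 0.999
```

>>> drive_tool:
  deltas:
    - [0, 0, 0, 0]
    - [0, 0, 0, 0]
    - [0, 0, 0, 0]
    - [0, 0, 0, 0]
    - [0, 0, 0, 0]
  jaw: 1
  force: 25

```text
clock: 17.93
eef_pos: [619.9, -274.1, 59.0]
tcp_rot: [3.141, -0.003, -0.152]
contact_force: [-1.1, 0.8, 8.0]
opening: 0.664
```

>>> drive_tool:
  deltas:
    - [0, 0, -2, 0]
    - [0, 0, -4, 0]
    - [0, 0, -4, 0]
    - [0, 0, -4, 0]
    - [0, 0, -1, 0]
    - [0, 0, 0, 0]

```text
clock: 18.43
eef_pos: [621.0, -274.7, 212.3]
tcp_rot: [3.139, -0.008, -0.152]
contact_force: [0.3, 0.3, -1.1]
opening: 0.661
```

>>> drive_tool:
  deltas:
    - [-1.418, -3.726, 0, 0]
    - [-1.418, -3.726, 0, 0]
    - [-1.418, -3.726, 0, 0]
    - [-1.418, -3.726, 0, 0]
    - [-1.418, -3.726, 0, 0]
    - [-1.418, -3.726, 0, 0]
    - [-1.418, -3.726, 0, 0]
    - [-1.418, -3.726, 0, 0]
    - [-1.418, -3.726, 0, 0]
    - [0, 0, 0, 0]
    - [0, 0, 0, 0]
    - [0, 0, 0, 0]

```text
clock: 19.43
eef_pos: [543.0, 77.0, 206.1]
tcp_rot: [3.141, 0.001, -0.151]
contact_force: [-0.0, -0.2, -0.3]
opening: 0.663
```

```bash
python3 -c "
from cup import *
z=r.sense()['eef_pos'][2]
cup('blue',z+1.5,'w11',(543,76))
cup('green',125,None,(543,76))"
```

```text
tcp [543.   77.  206.1] yaw -0.151 open 0.663
blue rim [542.  77.] R 29.5 n 3782
tool cm [-0.09  0.01  0.  ]
tcp [543.3  76.4 206.3] yaw -0.152 open 0.658
green rim [544.2  76.2] R 28.6 n 856
tool cm [ 0.09  0.01 -0.  ]
```

View pics/w11.png

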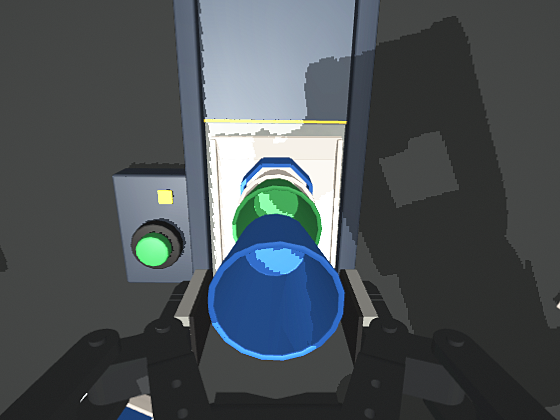

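Blue cup (276,300) aligned over the green/white stack (277,220). Lowering.

>>> drive_tool:
  deltas:
    - [0.1, 0, 1, 0]
    - [0, 0, 1.5, 0]
    - [0, 0, 1.2, 0]
    - [0, 0, 0.6, 0]
    - [0, 0, 0.3, 0]
    - [0, 0, 0, 0]
    - [0, 0, 0, 0]

```text
clock: 20.12
eef_pos: [544.6, 76.8, 161.0]
tcp_rot: [3.142, 0.0, -0.153]
contact_force: [0.3, 0.2, -0.0]
opening: 0.658
```

>>> drive_tool:
  deltas:
    - [0, 0, 0.2, 0]
    - [0, 0, 0.2, 0]
    - [0, 0, 0, 0]
    - [0, 0, 0, 0]

```text
clock: 20.45
eef_pos: [545.0, 77.0, 157.6]
tcp_rot: [-3.141, -0.001, -0.152]
contact_force: [-0.1, -1.0, 4.0]
opening: 0.662
```

>>> drive_tool:
  deltas:
    - [0, 0, 0, 0]
    - [0, 0, 0, 0]
    - [0, 0, 0, 0]
    - [0, 0, -1, 0]
    - [0, 0, -3, 0]
    - [0, 0, -4, 0]
    - [0, 0, -2, 0]
    - [0, 0, 0, 0]
    - [0, 0, 0, 0]
    - [0, 0, 0, 0]
    - [0, 0, 0, 0]
  jaw: 0

```text
clock: 21.37
eef_pos: [543.6, 76.9, 255.9]
tcp_rot: [3.141, 0.002, -0.152]
contact_force: [-0.2, -0.3, -0.4]
opening: 0.998
```

```bash
python3 -c "
from cup import *
for z in (152,156): cup('blue',z,'w12',(543,76))
im,d=cams.grab_frame('scene'); cv2.imwrite('pics/s3.png',cv2.resize(im[130:330,130:380,::-1],None,fx=3,fy=3,interpolation=cv2.INTER_CUBIC))
im,d=cams.grab_frame('top'); np.savez('pics/t3',im=im,d=d)
hsv=cv2.cvtColor(im,cv2.COLOR_RGB2HSV)"
```

```text
tcp [543.6  76.9 255.9] yaw -0.152 open 0.998
blue rim [545.2  76.2] R 27.1 n 656
tool cm [ 0.17  0.05 -0.  ]
tcp [543.7  76.9 255.7] yaw -0.152 open 0.999
blue rim [543.6  76.1] R 29.0 n 1321
tool cm [0.   0.09 0.  ]
```

View pics/s3.png

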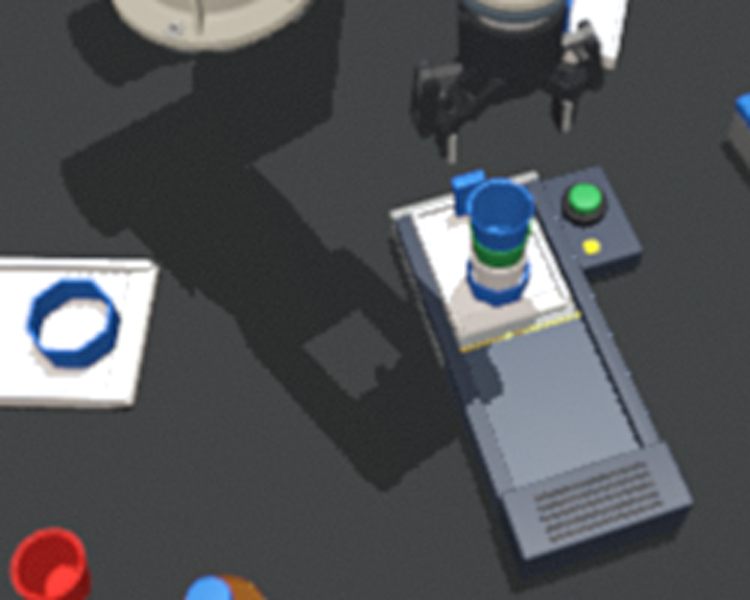

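The stack (white, green, blue) stands upright in the collar at (498,240), axis (543.6,76.3), blue rim about 155 mm high. Next: close the fingers and go behind the tab.

>>> drive_tool:
  deltas:
    - [-2.95, 0, 0, 0]
    - [-2.95, 0, 0, 0]
    - [-2.95, 0, 0, 0]
    - [-2.95, 0, 0, 0]
    - [0, 0, 0, 0]
    - [0, 0, 3.5, 0]
    - [0, 0, 3.5, 0]
    - [0, 0, 3.5, 0]
    - [0, 0, 3.5, 0]
    - [0, 0, 2.5, 0]
    - [0, 0, 1.5, 0]
    - [0, 0, 0.6, 0]
  jaw: 1

```text
clock: 22.57
eef_pos: [426.6, 94.5, 68.4]
tcp_rot: [3.14, 0.004, -0.152]
contact_force: [-0.2, -0.0, -0.3]
opening: 0.001
```

>>> drive_tool:
  deltas:
    - [0, 0, 0, 0]
    - [0.5, 0, 0, 0]
    - [0.4, 0, 0, 0]
    - [0, 0, 0, 0]

```text
clock: 22.9
eef_pos: [439.1, 93.8, 72.3]
tcp_rot: [-3.14, -0.003, -0.152]
contact_force: [0.6, 0.0, 0.0]
opening: -0.004
```

>>> drive_tool:
  deltas:
    - [0.3, 0, 0, 0]
    - [0.4, 0, 0, 0]
    - [0.4, 0, 0, 0]
    - [0.4, 0, 0, 0]
    - [0.5, 0, 0, 0]
    - [0.5, 0, 0, 0]
    - [0.5, 0, 0, 0]
    - [0.5, 0, 0, 0]
    - [0.5, 0, 0, 0]
    - [0.5, 0, 0, 0]
    - [0.5, 0, 0, 0]
    - [0.5, 0, 0, 0]

```text
clock: 23.9
eef_pos: [490.8, 85.1, 70.8]
tcp_rot: [3.141, 0.001, -0.152]
contact_force: [-3.3, -0.2, 0.2]
opening: -0.0
```

```bash
python3 -c "
from cup import *
im,d=cams.grab_frame('scene'); cv2.imwrite('pics/s4.png',cv2.resize(im[130:330,180:360,::-1],None,fx=3,fy=3,interpolation=cv2.INTER_CUBIC))
z=r.sense();print(z['contact_force'])
cup('blue',156,None); cup('blue',160,None)"
```

```text
[-1.75152009  0.89953502 -0.54886526]
tcp [492.3  85.1  71. ] yaw -0.152 open -0.003
rim not seen 0
tcp [492.1  85.1  71. ] yaw -0.152 open -0.003
rim not seen 0
```

View pics/s4.png

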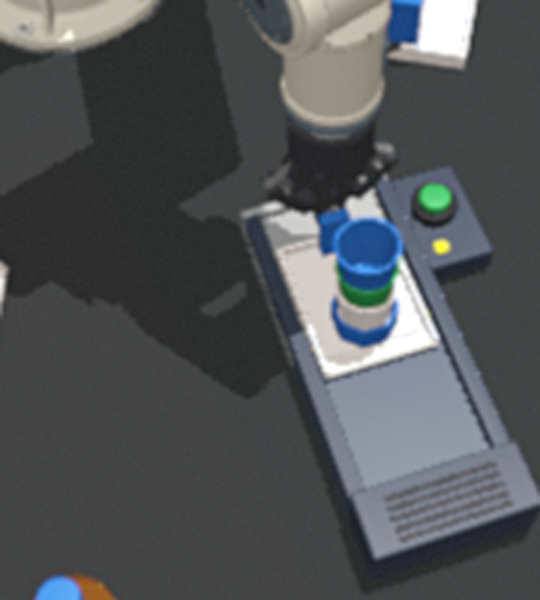

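Tray front is over the step, stack upright at (365,285). Carrying on.

>>> drive_tool:
  deltas:
    - [0.3, 0, 0, 0]
    - [0.5, 0, 0, 0]
    - [0.5, 0, 0, 0]
    - [0.5, 0, 0, 0]
    - [0.5, 0, 0, 0]
    - [0.5, 0, 0, 0]
    - [0.5, 0, 0, 0]
    - [0.5, 0, 0, 0]
    - [0.5, 0, 0, 0]
    - [0.5, 0, 0, 0]
    - [0.5, 0, 0, 0]
    - [0.5, 0, 0, 0]

```text
clock: 25.05
eef_pos: [546.1, 76.5, 71.3]
tcp_rot: [3.141, 0.005, -0.153]
contact_force: [-19.4, 3.4, 24.0]
opening: -0.002
```

>>> drive_tool:
  deltas:
    - [0.5, 0, 0, 0]
    - [0.5, 0, 0, 0]
    - [0.5, 0, 0, 0]
    - [0.5, 0, 0, 0]
    - [0.5, 0, 0, 0]
    - [0.5, 0, 0, 0]
    - [0.4, 0, 0, 0]
    - [0.3, 0, 0, 0]
    - [0.3, 0, 0, 0]
    - [0.3, 0, 0, 0]

```text
clock: 25.88
eef_pos: [588.4, 70.2, 72.0]
tcp_rot: [3.141, 0.005, -0.152]
contact_force: [-17.8, 3.3, 24.4]
opening: 0.001
```

>>> drive_tool:
  deltas:
    - [0.2, 0, 0, 0]
    - [0.2, 0, 0, 0]
    - [0.2, 0, 0, 0]
    - [0.2, 0, 0, 0]
    - [0, 0, 0, 0]
    - [0, 0, 0, 0]

```text
clock: 26.38
eef_pos: [597.0, 68.9, 72.0]
tcp_rot: [3.141, 0.004, -0.152]
contact_force: [-14.4, 1.7, 19.6]
opening: -0.001
```

Force reads 19 N back and 24 N up, probably friction as the tab rose over the step. I'll back off, raise a little and look.

>>> drive_tool:
  deltas:
    - [-0.5, 0, 0, 0]
    - [-0.3, 0, 0, 0]
    - [0, 0, -0.4, 0]
    - [0, 0, 0, 0]
    - [0, 0, 0, 0]

```text
clock: 26.8
eef_pos: [591.6, 69.9, 75.3]
tcp_rot: [-3.141, -0.001, -0.152]
contact_force: [0.6, 0.3, -1.1]
opening: 0.002
```

```bash
python3 -c "
from cup import *
im,d=cams.grab_frame('scene'); cv2.imwrite('pics/s5.png',cv2.resize(im[130:330,180:360,::-1],None,fx=3,fy=3,interpolation=cv2.INTER_CUBIC))
p=cams.camera_params('top');im,d=cams.grab_frame('top');cv2.imwrite('pics/t5.png',im[:,:,::-1])
for c,s,m in blobs(im,(98,120,60),(120,255,255),20,(225,90,310,240)):print(s,on_plane(p,s[0]+(s[2]-1)/2,s[1]+(s[3]-1)/2,159))"
```

```text
[267  94  19   7  89] [717.81482734  53.02936044 159.        ]
```

View pics/s5.png

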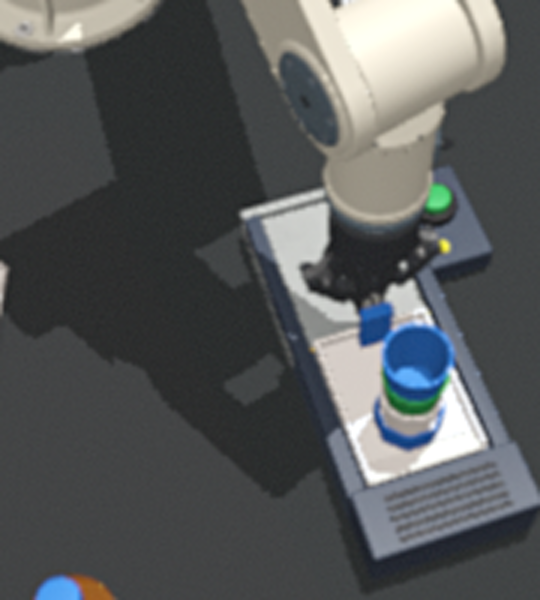

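Nearly home, stack upright at (412,385). Pushing the rest.

>>> drive_tool:
  deltas:
    - [0.3, 0, 0, 0]
    - [0.3, 0, 0, 0]
    - [0.2, 0, 0, 0]
    - [0.2, 0, 0, 0]
    - [0.2, 0, 0, 0]
    - [0, 0, 0, 0]
    - [0, 0, 0, 0]

```text
clock: 27.48
eef_pos: [602.5, 68.0, 74.8]
tcp_rot: [3.141, 0.001, -0.152]
contact_force: [-3.2, 0.3, 1.4]
opening: 0.0
```

>>> drive_tool:
  deltas:
    - [0.15, 0, 0, 0]
    - [0.15, 0, 0, 0]
    - [0.15, 0, 0, 0]
    - [0, 0, 0, 0]

```text
clock: 27.82
eef_pos: [604.2, 67.7, 74.7]
tcp_rot: [3.141, 0.007, -0.153]
contact_force: [-13.6, 3.8, 11.6]
opening: 0.002
```

>>> drive_tool:
  deltas:
    - [0.1, 0, 0, 0]
    - [0.1, 0, 0, 0]
    - [0.1, 0, 0, 0]
    - [0, 0, 0, 0]

```text
clock: 28.15
eef_pos: [604.2, 67.7, 74.6]
tcp_rot: [3.14, 0.012, -0.153]
contact_force: [-25.9, 5.7, 21.5]
opening: -0.002
```

Position is stuck at 604 mm while force rises, so the tray is home against the stop. Backing off and checking.

>>> drive_tool:
  deltas:
    - [-0.6, 0, 0, 0]
    - [-1.5, 0, 0, 0]
    - [-2, 0, 0, 0]
    - [-4, 0, 0, 0]
    - [0, 0, -4, 0]
    - [0, 0, -4, 0]
    - [0, 0, -4, 0]
    - [0, 0, 0, 0]
    - [0, 0, 0, 0]
    - [0, 0, 0, 0]

```text
clock: 28.98
eef_pos: [530.4, 79.2, 195.0]
tcp_rot: [-3.141, -0.001, -0.152]
contact_force: [-1.2, 0.6, -0.4]
opening: -0.001
```

```bash
python3 -c "
from cup import *
cup('blue',160,'w13',(683,55))
p=cams.camera_params('wrist');im=cv2.imread('pics/w13.png')[:,:,::-1]
s=r.sense()['eef_pos']
for c,b,m in blobs(im.copy(),(45,80,50),(85,255,255),60):
    a=on_plane(p,*c,56);print('green',np.round(c),b,np.round(a,1),'tool',np.round(tool(a-s),2))
"
```

```text
tcp [530.4  79.2 195. ] yaw -0.152 open -0.001
rim not seen 0
green [147. 241.] [ 129  224   38   36 1021] [512.3 188.8  56. ] tool [ -3.38 -10.59  13.81]
```

View pics/w13.png

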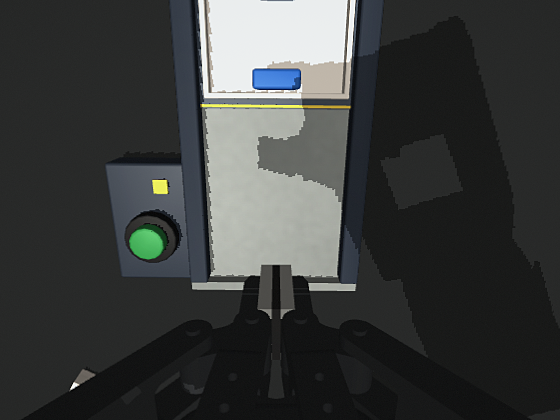

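Tray edge stands about 10 mm beyond the yellow line, parallel to it, which matches x = 80. Button top is at (147,243). Going over it.

>>> drive_tool:
  deltas:
    - [-0.92, -2.65, 0, 0]
    - [-0.92, -2.65, 0, 0]
    - [-0.92, -2.65, 0, 0]
    - [-0.92, -2.65, 0, 0]
    - [0, 0, 3, 0]
    - [0, 0, 3, 0]
    - [0, 0, 2.5, 0]
    - [0, 0, 2, 0]
    - [0, 0, 1, 0]
    - [0, 0, 0, 0]
    - [0, 0, 0, 0]

```text
clock: 29.95
eef_pos: [509.4, 189.3, 79.2]
tcp_rot: [3.141, 0.002, -0.152]
contact_force: [-0.8, -0.2, 0.6]
opening: -0.002
```

>>> drive_tool:
  deltas:
    - [0, 0, 0.3, 0]
    - [0, 0, 0.3, 0]
    - [0, 0, 0.3, 0]
    - [0, 0, 0.2, 0]
    - [0, 0, 0, 0]
    - [0, 0, 0, 0]

```text
clock: 30.45
eef_pos: [510.0, 189.6, 69.2]
tcp_rot: [-3.141, -0.0, -0.152]
contact_force: [-0.1, -0.8, 0.3]
opening: 0.001
```

>>> drive_tool:
  deltas:
    - [0, 0, 0.2, 0]
    - [0, 0, 0.2, 0]
    - [0, 0, 0.2, 0]
    - [0, 0, 0, 0]
    - [0, 0, 0, 0]

```text
clock: 30.87
eef_pos: [510.0, 189.6, 63.1]
tcp_rot: [-3.141, -0.0, -0.152]
contact_force: [-0.5, -0.5, 3.0]
opening: 0.0
```

>>> drive_tool:
  deltas:
    - [0, 0, 0.2, 0]
    - [0, 0, 0.2, 0]
    - [0, 0, 0, 0]
    - [0, 0, 0, 0]

```text
clock: 31.2
eef_pos: [510.3, 189.7, 62.2]
tcp_rot: [-3.141, -0.001, -0.152]
contact_force: [-12.3, -5.4, 47.0]
opening: -0.0
```

Bottomed hard (3 N on the spring, then a stop at about 6 mm travel). Releasing and retreating.

>>> drive_tool:
  deltas:
    - [0, 0, -0.3, 0]
    - [0, 0, -1, 0]
    - [0, 0, -3, 0]
    - [0, 0, -4, 0]
    - [0, 0, -4, 0]
    - [-1, 0, -4, 0]
    - [-2, 0, -2, 0]
    - [0, 0, 0, 0]
    - [0, 0, 0, 0]
    - [0, 0, 0, 0]

```text
clock: 32.03
eef_pos: [479.9, 194.0, 241.2]
tcp_rot: [3.141, 0.001, -0.152]
contact_force: [0.2, 0.2, -0.2]
opening: 0.001
```

```bash
python3 -c "
from cup import *
s=r.sense();print(s['clock'],s['eef_pos'],s['contact_force'])
im,d=cams.grab_frame('scene'); cv2.imwrite('pics/s6.png',cv2.resize(im[160:330,220:370,::-1],None,fx=3.5,fy=3.5,interpolation=cv2.INTER_CUBIC))
p=cams.camera_params('top');im,d=cams.grab_frame('top')
for n,lo,hi,roi in (('blue',(98,120,40),(125,255,255),(240,70,310,240)),('btn',(45,80,50),(85,255,255),(200,170,240,210))):
  for c,b,m in blobs(im,lo,hi,20,roi):
    ys,xs=np.where(m&(d>0));P=np.array([at_depth(p,x,y,d[y,x]) for x,y in zip(xs,ys)]);print(n,b,'med',np.round(np.median(P,0)))
    k=abs(P[:,2]-159)<6
    if k.sum()>20: print('rim',cv2.minEnclosingCircle(P[k][:,:2].astype(np.float32)))
"
```

```text
32.0333 [479.9280959  193.96192994 241.21348397] [ 0.23231571  0.24425058 -0.19806272]
blue [266  91  24  27 512] med [712.  51. 128.]
rim ((700.0819091796875, 50.68177032470703), 27.49172019958496)
blue [269 123  16   5  29] med [674.  53.  65.]
blue [267 143  11   7  63] med [615.  64.  94.]
```

View pics/s6.png

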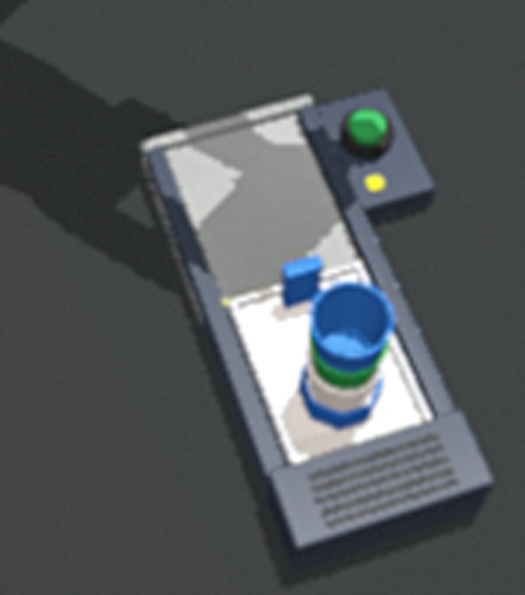

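```bash
python3 -c "
from h import *
p=cams.camera_params('wrist');im,d=cams.grab_frame('wrist');cv2.imwrite('pics/w14.png',im[:,:,::-1])
b=max(blobs(im,(45,80,50),(85,255,255),60),key=lambda q:q[1][4]);c=b[0];print(c,b[1])
pts=np.array([at_depth(p,x,y,d[y,x]) for y in range(max(0,int(c[1])-50),min(420,int(c[1])+50)) for x in range(max(0,int(c[0])-50),min(560,int(c[0])+50)) if d[y,x]>0])
ys,xs=np.where(b[2]);B=np.array([at_depth(p,x,y,d[y,x]) for x,y in zip(xs,ys)]);top=B[B[:,2]>np.percentile(B[:,2],95)-3];cc=top.mean(0);print('btn top',cc,np.percentile(B[:,2],[5,50,95]))
rr=np.hypot(*(pts[:,:2]-cc[:2]).T)
for a in range(0,30,3):
  k=(rr>=a)&(rr<a+3); print(a,k.sum(),np.round(np.percentile(pts[k,2],[10,50,90]),1) if k.sum() else '')
# tray rear edge: white points with height 44..53 (rim) in loader frame
ys,xs=np.where((im.min(2)>150)&(d>0));P=np.array([at_depth(p,x,y,d[y,x]) for x,y in zip(xs,ys)])
L=(P[:,:2]-[599.8,67.2])@np.array([[.9885,.1514],[-.1514,.9885]])
k=(P[:,2]>45)&(P[:,2]<53)&(abs(L[:,1])<48)&(L[:,0]>-60)
print('rear rim x',k.sum(),np.percentile(L[k,0],[1,5,50]) if k.any() else '')
"
```

```text
[272.91242938 152.74293785] [255 137  33  34 708]
btn top [510.4248903  191.33896896  53.48513266] [48.01558131 52.3666833  53.72999343]
0 36 [51.9 52.8 53.5]
3 104 [51.7 52.6 53.7]
6 172 [51.6 52.6 53.6]
9 246 [51.8 52.6 53.5]
12 318 [42.3 51.5 53. ]
15 309 [41.9 43.  51.2]
18 437 [41.3 42.5 43.5]
21 453 [30.1 40.7 43.1]
24 420 [29.8 30.7 31.8]
27 579 [29.8 30.7 31.7]
rear rim x 757 [7.96661074 8.18585584 9.85045202]
```

Button top (52.6 mm) stands 10 mm above its bezel, so the hard stop was the end of the button's travel. The tray's rear edge at 8 to 10 mm puts the tray at x ≈ 78 to 80, home. Handing in.

```bash
python3 -c "
from rig import r,cams,job
job.sign_off();s=r.sense();print(s['clock'],s['contact_force'])"
```

```text
the job is handed in; nothing more can be done
the job is handed in; nothing more can be done
```

The job is done and handed in at about 32 s of the 192 s allowed; the sign-off gives no verdict, so I have only my own checks to go on.

**What I did:**
- **Draw out:** I drew the smallest tray out with closed fingers on the tab, until it lay on the shelf by the end lip.
- **Stack:** I nested the white, green and blue cups, the only three present, in the collar. The red cup, both other trays, the bottle, the jar and the tip box were left alone.
- **Home and start:** I pushed the tray back to the stop, pressed the button to its end of travel and withdrew the gripper.

**Last checks:**
- **Tray:** Its rear rim is 8–10 mm beyond the step, so tray x is about 78–80 mm, and the push ended on a hard stop.
- **Stack:** It looks upright in the collar. The top camera's depth put the blue cup's rim centre about 3.5 mm from where the collar axis should be. That was a partial rim view and is within the 12 mm allowed.
- **Button:** It went from about 3 N on the spring to a hard stop after roughly 6–7 mm, and its top afterwards stood at 52.6 mm. I read that as pressed right down and released; there was no direct reading of the joint.
- **Gripper:** It stands clear of everything, with about zero force.

**Disagreed or ran high:**
- **Tray position:** The first top view's tab position implied less tray travel (x about 71 mm). The finger position, the stop force and the rear rim all contradict this.
- **Push force:** During the first push over the step the tool read about 19 N back and 24 N up. I took this to be the tab dragging on the fingers, so I backed off, raised slightly and pushed again.
- **Press force:** At the button's end stop the tool force reached 47 N. That was on the fingertips, while the 40 N limit is worded for the arm and the gripper's body.

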